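# Nest two castings by shape, one out of a deburring cradle

### The arm

A 6-joint arm with a two-finger parallel gripper is mounted at the origin on a cart in front of the work surface, level with it; the furniture and walls round the work are solid. World frame = base frame: x ahead of the robot, y to its left, z up, the work surface at z = 0. Lengths are in mm, angles in rad, forces in N, time in s.
With the tool pointing down it reaches from about 350 to 975 mm from the base axis. Payload 7.1 kg.
Tool frame: the origin (TCP) lies at the very end of the fingers, on their centre line; the grasp point (between the pads) lies 19 mm behind it; z points along the fingers, y is the line along which they close (so a half turn about z gives the same grasp; the last joint's range is limited). The gripper opens to 88 mm and grips with 3 to 60 N. Pads are 20 mm wide; open, the fingers measure 115 mm over their backs; the gripper's body (75 mm by 178 mm) begins 61 mm behind the grasp point.
Start: joints at [1.093, 0.423, 1.63, -0, 1.089, -0.019], TCP at [276.763, 560.363, 222.675] pointing down, gripper open.
Joint ranges: [-3, 3], [-0.9, 2.11], [0.09, 2.58], [-1.31, 4.45], [0.11, 2.69], [-2.54, 2.54]. Speed limits (rad/s): [2.39, 2.39, 3.01, 3.14, 3.14, 3.14].

### API

Orientations are given as a rotation vector (axis times angle).
In Python, from workcell import * gives the robot as it stands.
- The arm moves only by the tool step_arm, never from a script. Its argument "deltas" is a list of rows, each a list of 3 entries, a list of its own where there are three numbers: the shift along the tool's x, y, z in units of 300 mm (1.0 is 300 mm), then the turn, a rotation vector about the tool's x, y, z in units of 1.5 rad (1.0 is 1.5 rad), then the gripper command: -1 is shut, 1 is fully open, values between are in proportion. In form: [[[dx, dy, dz], [rx, ry, rz], gripper], ...]. A call has 1 to 20 rows; each row is the pose to reach, as a shift and turn from the pose commanded when the call began, along the tool's axes at that moment; what a row does not reach only later rows make up. A row lasts 1/12 s, in which the tool goes at most 41.7 mm and 7.16 degrees, less where a joint would pass 70% of its speed; a pose out of reach is approached as far as the arm can. A call with a number of a shift or a turn outside -1 to 1 is refused whole. A call with a gripper value outside its range is refused whole. The fingers move at their own pace and stop on an object; the grip force is fixed at half the most. Time passes only in rows, so rows that repeat a pose let the fingers close. It gives the time, the measured TCP pose, the force, the opening and the grip force at its end, in the units of the state.
- get_obs(): the state, without advancing time (a new reading comes with each control period).
- get_image(name): name is "side" or "top"; returns a dict with "pixels" (420x560x3 uint8, red, green, blue), "fx", "fy", "cx", "cy" (pixels), "dist_coeffs" ([k1, k2, p1, p2, k3] as OpenCV has them; the pictures are not rectified), "T" (4x4, takes a point from camera to world coordinates). Camera axes: x right, y down, z forward; pixel columns grow to the right and rows downward; lengths in mm; the calibration is good to about 2 mm. A picture is of the moment at which its call begins. There is no depth.
- close_job(): hands the job in; it is judged then, once.
The state is a dict: "t": time; "qpos": joint angles; "qvel": joint speeds; "joint_torque": joint torques, N m; "ee_pos": TCP position; "orientation": TCP orientation; "ft_force": force on the tool from outside, world axes, zero at the start; "moment": the same for the moment, N m; "width": finger opening in mm; "grasp_force": force on a finger pad.
Only numpy, scipy, OpenCV 4.12 (cv2) and the standard library are available. Lean on these libraries where they do the work, as an engineer would, in place of code of your own. Each camera call takes 0.05 s, during which the arm holds its last target. There are 200 camera calls.

### The job

Put the two castings into the blue nests that match their shapes, each lowered gently (not dropped) until it lies flat on the floor of its pocket, then let go. The flanged one sits in the red deburring cradle with only its ends free, while its nest has finger room only at the waist: take it out by an end, set it down flat on the bare bench and let go, then take it again by the waist. Leave the oiler bottle, the glue pot and the tape roll where they stand.

Things in the scene. Friction and masses are not known exactly. Their poses are not given: they have to be found in the camera images.
- flange_casting: Grey T-shaped casting, 130 mm long, 36 mm high plus two 3 mm bosses on top. Origin: centre of its underside, mid-length. x along its length to the flanged end, z up. Body 40 mm wide (y); the flange, 62 mm wide, takes x 47 to 65 mm. Starts upright in the cradle, origin over the cradle's, underside 6 mm above the table. 0.2 to 0.42 kg.
- round_casting: Bare bright metal casting, 140 mm long, 44 mm wide (y), 36 mm high plus two 3 mm bosses on top. Origin: centre of its underside, mid-length. x along its length to the round end (half-round, radius 22 mm), the other end is square; z up. Starts lying flat on the table. 0.2 to 0.42 kg.
- flange_nest: Nest (blue walls, dark base) for the flanged casting: T-shaped pocket. Fixed. Origin: underside centre, on the table, under the pocket centre; x towards the wide end. Seated, the casting's origin is 6 mm above it (pocket floor), axes agree. Clearance 2 mm at the sides, 3 mm lengthwise; 8 mm walls, rim at 50 mm, top 8 mm flared 4 mm. Long walls cut down to the table for x -24 to 24 mm: the only finger room. Outside 180 x 84 mm.
- round_nest: Nest (blue walls, dark base) for the round-ended casting: pocket with one round end. Fixed. Origin: underside centre, on the table, under the pocket centre; x towards the round end. Seated, the casting's origin is 6 mm above it (pocket floor), axes agree. Clearance 2 mm at the sides, 3 mm lengthwise; 8 mm walls, rim at 50 mm, top 8 mm flared 4 mm. Long walls cut down to the table for x -24 to 24 mm: the only finger room. Outside 190 x 64 mm.
- cradle: Fixed red cradle on a base plate 56 x 130 x 6 mm. Origin: underside centre, on the table. Two cheeks (x -26 to 26 mm, 10 mm thick, 56 mm high) stand 1.5 mm off the waist of the casting, 14 mm higher than it; ribs behind them out to y = +-54 mm. The casting lies along x, ends free: plain end at -x, flange at +x. Lift it straight up.
- oiler: Bystander: cream oiler bottle with red spout, 32 mm diameter, 108 mm high, upright; origin at its underside centre.
- glue_pot: Bystander: cream glue pot, 57 mm diameter, 62 mm high; origin at its underside centre.
- tape_roll: Bystander: roll of tan tape lying flat, 72 mm diameter, 24 mm high; origin at its underside centre.

How it is judged (in metres and radians):
On the way:
1. the flanged casting is set down flat on the bare bench away from the cradle, and let go (height (world z) of flange_casting below 0.005 m and angle between flange_casting's own z axis and vertical below 0.05 rad and horizontal distance between flange_casting and cradle above 0.06 m and linear speed of flange_casting below 0.02 m/s and contact force between flange_casting and the fingers below 0.05 N), for 0.1 s.
At the end, for the whole second after the job is handed in: both castings at rest in their own nests: origin within 4 mm of the nest's along x and y and 3 to 9 mm above the nest's origin (on the pocket floor), long axes within 0.07 rad, upright within 0.05 rad (x of flange_casting in the frame of flange_nest between -0.004 and 0.004 m and y of flange_casting in the frame of flange_nest between -0.004 and 0.004 m and z of flange_casting in the frame of flange_nest between 0.003 and 0.009 m and angle between the x axis of flange_casting and the x axis of flange_nest, either way round below 0.07 rad and angle between each of flange_casting, round_casting's own z axis and vertical below 0.05 rad and linear speed of each of flange_casting, round_casting below 0.02 m/s and x of round_casting in the frame of round_nest between -0.004 and 0.004 m and y of round_casting in the frame of round_nest between -0.004 and 0.004 m and z of round_casting in the frame of round_nest between 0.003 and 0.009 m and angle between the x axis of round_casting and the x axis of round_nest, either way round below 0.07 rad); the robot touches nothing.
It fails at once if the flanged casting is dropped or knocked: it moves faster than 0.3 m/s while no finger touches it (contact force between flange_casting and the fingers below 0.05 N and linear speed of flange_casting above 0.3 m/s).
It fails at once if the round-ended casting is dropped or knocked: it moves faster than 0.3 m/s while no finger touches it (contact force between round_casting and the fingers below 0.05 N and linear speed of round_casting above 0.3 m/s).
It fails at once if the oiler bottle is shifted more than 25 mm or tipped (distance of oiler from where it was at the start of the episode above 0.025 m or angle between oiler's own z axis and vertical above 0.4 rad).
It fails at once if the glue pot is shifted more than 25 mm or tipped (distance of glue_pot from where it was at the start of the episode above 0.025 m or angle between glue_pot's own z axis and vertical above 0.4 rad).
It fails at once if the tape roll is shifted more than 25 mm or tipped (distance of tape_roll from where it was at the start of the episode above 0.025 m or angle between tape_roll's own z axis and vertical above 0.4 rad).
It also fails if it takes over 72 s, if anything falls off the work surface, if the arm or the gripper's body presses on something with over 40 N, if the wrist force passes 120 N, or if a joint passes its speed limit or range.

## Working session

There is one attempt and no reset: what is moved stays moved. The work goes in short steps, Python scripts to look and compute and a tool call to move; the robot and the scene stay as the last step left them, time stands still between calls to the robot, and variables do not carry over. Pictures are saved under pics/ and viewed, at most 10 in all, crops included, and the job is handed in when it is done.

Besides the shell and the picture viewer there is one more tool, called after "Request:" in YAML: its name, and indented under it one key for each argument. step_arm: Moves the arm, as the interface text tells. Its arguments: {"type":"object","properties":{"deltas":{"type":"array","items":{"type":"array"}}},"required":["deltas"]}

```bash
mkdir -p pics; ls; cat > h.py <<'E'
from workcell import *
import numpy as np, cv2
from scipy.spatial.transform import Rotation as R
def grab(name,fn=None):
    im=get_image(name)
    if fn: cv2.imwrite('pics/'+fn,cv2.cvtColor(im['pixels'],cv2.COLOR_RGB2BGR))
    return im
def K(im): return np.array([[im['fx'],0,im['cx']],[0,im['fy'],im['cy']],[0,0,1.]]),np.array(im['dist_coeffs'],float)
def onplane(im,uv,z):
    k,d=K(im); n=cv2.undistortPoints(np.array(uv,float).reshape(-1,1,2),k,d).reshape(-1,2)
    T=np.array(im['T']); r=np.c_[n,np.ones(len(n))]@T[:3,:3].T; o=T[:3,3]
    return (o+r*((z-o[2])/r[:,2])[:,None])
def proj(im,P):
    k,d=K(im); T=np.linalg.inv(np.array(im['T']))
    return cv2.projectPoints(np.array(P,float).reshape(-1,1,3),cv2.Rodrigues(T[:3,:3])[0],T[:3,3],k,d)[0].reshape(-1,2)
E
python3 - <<'E'
from h import *
for n in('top','side'):
    im=grab(n,n+'0.png'); print(n,im['fx'],im['dist_coeffs'],np.round(im['T'],3).tolist())
o=get_obs(); print(o)
E
```

```text
pics
top 465.1934587824049 [-0.1588744  0.         0.         0.         0.       ] [[-0.001, -0.997, 0.074, 461.878], [-1.0, 0.003, 0.03, -25.554], [-0.031, -0.074, -0.997, 1177.494], [0.0, 0.0, 0.0, 1.0]]
side 495.6974633240783 [-0.00621589  0.          0.          0.          0.        ] [[-0.999, 0.04, -0.017, 566.611], [0.036, 0.53, -0.847, 1241.75], [-0.025, -0.847, -0.531, 849.678], [0.0, 0.0, 0.0, 1.0]]
{'t': 0.1, 'qpos': array([ 1.09302067e+00,  4.23786360e-01,  1.63059710e+00, -4.39519688e-05,
        1.08857973e+00, -1.89584410e-02]), 'qvel': array([ 1.65324893e-03, -1.86029384e-03, -1.69628197e-03, -7.69921323e-04,
        4.95091444e-05,  1.14117534e-03]), 'joint_torque': array([ 3.35312852e-04, -5.45605731e+01, -2.74327880e+01,  6.44503185e-02,
        1.87485537e-02, -1.19791119e-05]), 'ee_pos': array([276.54292185, 559.94067781, 221.97219598]), 'orientation': array([-7.14303997e-01, -3.05900149e+00,  2.10160818e-03]), 'ft_force': array([-0.00778118,  0.41187122,  0.53083501]), 'moment': array([-0.02792031,  0.01594522, -0.02081676]), 'grasp_force': 0.0, 'width': 87.64095395612897}
```

View pics/top0.png

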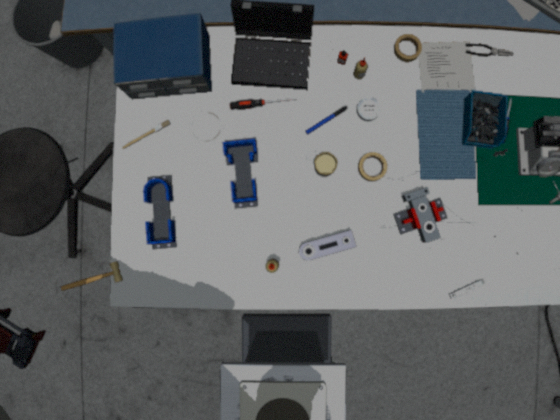

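View pics/side0.png

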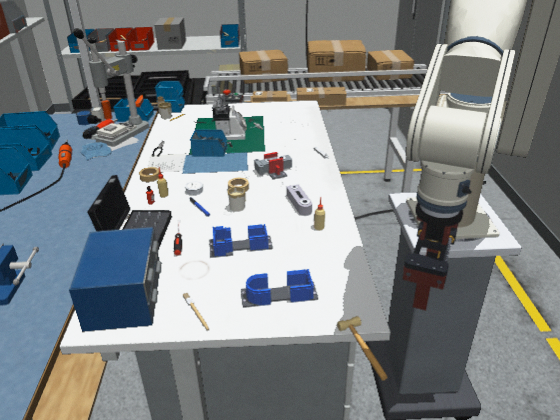

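The top view shows the flange nest (T) at about (242,172), the round nest at (160,212), the cradle with casting at (420,217) and the round casting at (327,243). Bystanders: oiler (272,265), pot (325,163), tape (373,166). The side view agrees. Next I'll zoom in.

```bash
python3 - <<'E'
import cv2,numpy as np
a=cv2.imread('pics/top0.png')
c=[cv2.resize(a[130:255,135:265],(390,375),interpolation=cv2.INTER_CUBIC),cv2.resize(a[175:265,295:450],(0,0),fx=5,fy=5,interpolation=cv2.INTER_CUBIC)]
s=cv2.resize(a[130:255,135:265],None,fx=3,fy=3,interpolation=cv2.INTER_CUBIC)
p=cv2.resize(a[175:265,295:450],None,fx=2.6,fy=2.6,interpolation=cv2.INTER_CUBIC)
o=np.zeros((375,395+p.shape[1],3),np.uint8);o[:375,:390]=s;o[:p.shape[0],395:]=p;cv2.imwrite('pics/z1.png',o);print(o.shape)
E
```

```text
(375, 798, 3)
```

View pics/z1.png

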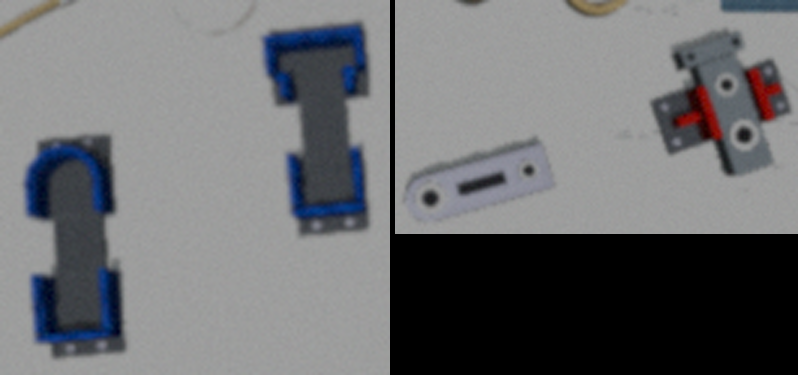

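The zoom shows the flange at the upper end (+x) of the cradle and the round casting's round end to the left (+y). Both nests have their special end up (+x). Now I'll measure with masks.

```bash
cat > m.py <<'E'
from h import *
def mask(im,kind):
    p=im['pixels'].astype(int); r,g,b=p[...,0],p[...,1],p[...,2]
    if kind=='blue': m=(b>1.6*g)&(b>r*1.8)&(b>60)
    if kind=='red': m=(r>110)&(r>2.2*g)&(r>2.2*b)
    if kind=='lav': m=(b-(r+g)/2>7)&(g>110)
    if kind=='grey': m=(r+g+b<400)&(abs(r-b)<45)
    return m.astype(np.uint8)
def sub(m,u0,v0,u1,v1):
    o=np.zeros_like(m); o[v0:v1,u0:u1]=m[v0:v1,u0:u1]; return o
def rect(im,m,z):
    ys,xs=np.nonzero(m); P=onplane(im,np.c_[xs,ys],z)[:,:2].astype(np.float32)
    return cv2.minAreaRect(P),P.mean(0),len(P)
E
python3 - <<'E'
from m import *
im=get_image('top')
p=im['pixels']; print(p[243,312],p[235,370],p[250,320], p[232,428],p[212,418],p[195,415])
b=mask(im,'blue')
for n,bx in(('flange',(215,130,268,215)),('round',(138,168,182,255))):
    s=sub(b,*bx)
    for lo in(0,1):
        print(n,rect(im,s,50))
        break
    # halves
    k,st,cc,ce=cv2.connectedComponentsWithStats(s)[0:4]
    for i in range(1,k):
        if cc[i][4]>20: print('  comp',cc[i],rect(im,(ce*0+0,)[0] if 0 else (st==i),50))
print('cradle red',rect(im,sub(mask(im,'red'),390,195,450,235),56))
l=sub(mask(im,'lav'),290,222,362,264); print('roundc',rect(im,l,36))
g=sub(mask(im,'grey'),395,180,450,245); 
for n,bx in(('oiler',(262,255,284,276)),('pot',(310,148,342,180)),('tape',(355,148,392,184))):
    hsv=cv2.cvtColor(im['pixels'],cv2.COLOR_RGB2HSV); s=sub((hsv[...,1]>60).astype(np.uint8),*bx); print(n,rect(im,s,{'oiler':60,'pot':62,'tape':24}[n]))
E
```

```text
[141 143 154] [158 158 158] [119 120 130] [140 142 142] [ 96 104 109] [ 98 104 112]
flange (((636.147705078125, 98.31034851074219), (154.35813903808594, 79.75496673583984), 7.2960991859436035), array([643.13605, 100.19136], dtype=float32), 483)
  comp [223 139  34  25 271] (((685.537109375, 104.45693969726562), (55.18905258178711, 79.72239685058594), 7.784784317016602), array([693.8985  , 104.598045], dtype=float32), 271)
  comp [231 180  26  23 212] (((584.6687622070312, 95.13316345214844), (50.92991256713867, 58.79856491088867), 5.110301971435547), array([578.2464 ,  94.55819], dtype=float32), 212)
round (((538.0621948242188, 309.5080871582031), (162.7178497314453, 64.89131164550781), 4.946791648864746), array([534.34717, 307.6377 ], dtype=float32), 407)
  comp [144 178  26  24 194] (((590.8269653320312, 313.4834289550781), (56.680423736572266, 64.22784423828125), 2.2727208137512207), array([595.33813, 312.66672], dtype=float32), 194)
  comp [146 219  27  25 213] (((485.3245849609375, 304.56561279296875), (57.01280975341797, 65.19953155517578), 6.245500564575195), array([478.7978 ,
[... 159 characters left out ...]
4.7456 , -346.41705], dtype=float32), 152)
roundc (((451.7330627441406, -107.44194030761719), (43.5619010925293, 138.041748046875), 15.376194953918457), array([ 453.99506 , -114.006676], dtype=float32), 665)
oiler (((405.6111145019531, 26.055408477783203), (28.70993995666504, 26.377349853515625), 0.011785870417952538), array([405.11542 ,  25.275011], dtype=float32), 120)
pot (((648.8927612304688, -104.87325286865234), (50.945892333984375, 54.014705657958984), 89.49512481689453), array([ 650.1889  , -103.824036], dtype=float32), 385)
tape (((648.7926025390625, -225.71006774902344), (68.60331726074219, 68.54515838623047), 89.94029235839844), array([ 649.9849 , -225.45793], dtype=float32), 304)
```

```bash
cat > n.py <<'E'
from m import *
def strips(im,box,z,c,yaw,dark,along,lat=40):
    """in a local frame at c,yaw: for 4mm bins along x, the lateral extent of dark pixels"""
    big=cv2.resize(im['pixels'],None,fx=4,fy=4,interpolation=cv2.INTER_CUBIC).astype(int)
    u0,v0,u1,v1=box; vs,us=np.mgrid[4*v0:4*v1,4*u0:4*u1]
    q=big[4*v0:4*v1,4*u0:4*u1]; m=dark(q)
    uv=np.c_[(us[m]+.5)/4-.5,(vs[m]+.5)/4-.5]
    P=onplane(im,uv,z)[:,:2]-np.array(c); a=np.deg2rad(yaw)
    L=np.c_[P@[np.cos(a),np.sin(a)],P@[-np.sin(a),np.cos(a)]]
    return L
E
python3 - <<'E'
from n import *
im=get_image('top')
dk=lambda q:(q.sum(-1)<300)
for n,bx,c,yaw,hl in(('flange',(215,130,268,215),(636,98),6,90),('round',(138,168,182,255),(538,309),5,95)):
    for it in range(3):
        L=strips(im,bx,6,c,yaw,dk,0)
        w=[]
        for x in range(-18,19,4):
            s=L[(abs(L[:,0]-x)<2)&(abs(L[:,1])<40)]; 
            w.append((x,*np.percentile(s[:,1],[1,99])))
        w=np.array(w); mid=(w[:,1]+w[:,2])/2; f=np.polyfit(w[:,0],mid,1)
        s=L[abs(L[:,1])<12]; e=[s[:,0].min(),s[:,0].max()]
        a=np.deg2rad(yaw); d=[sum(e)/2,f[1]]
        c=(c[0]+d[0]*np.cos(a)-d[1]*np.sin(a),c[1]+d[0]*np.sin(a)+d[1]*np.cos(a)); 
        print(n,np.round(c,1),round(yaw,2),'slopes deg',np.rad2deg(np.arctan(np.polyfit(w[:,0],w[:,1],1)[0])),np.rad2deg(np.arctan(np.polyfit(w[:,0],w[:,2],1)[0])),'width',np.mean(w[:,2]-w[:,1]),'ends',e)
        yaw+=np.rad2deg(np.arctan(f[0]))*.5
# flanged casting, top z=42: grey, plain end strip
nr=lambda q:(q.sum(-1)<440)&(abs(q[...,0]-q[...,2])<50)
c=(523.7,-343.2);yaw=18.6
L=strips(im,(385,175,460,250),42,c,yaw,nr,0)
for x in range(-68,72,6):
    s=L[(abs(L[:,0]-x)<2)&(abs(L[:,1])<45)]
    if len(s)>5: print(x,np.round(np.percentile(s[:,1],[0.5,99.5]),1),len(s))
s=L[abs(L[:,1])<8]; print('ends',s[:,0].min(),s[:,0].max())
L=strips(im,(385,175,460,250),56,c,yaw,lambda q:(q[...,0]>2*q[...,1])&(q[...,0]>90),0)
for t in (-1,1):
    s=L[L[:,1]*t>0]; print('red',s.min(0),s.max(0))
E
```

```text
flange [637.4 101.9] 6 slopes deg 5.03223491200062 -11.537207406645484 width 39.98710994815546 ends [np.float64(-86.64901216767558), np.float64(90.22795123353234)]
flange [637.5 101.8] 4.34 slopes deg 5.979528548035563 -7.956979223898024 width 39.68104061173564 ends [np.float64(-88.57571359559356), np.float64(88.78776778211149)]
flange [637.5 101.7] 3.84 slopes deg 6.994284147770062 -5.595933277984822 width 39.57870533863714 ends [np.float64(-88.70949713468634), np.float64(88.77167711791354)]
round [538.4 312. ] 5 slopes deg 1.77800653304864 -2.651657294860566 width 43.73370750965624 ends [np.float64(-92.7307771253241), np.float64(93.99627168899157)]
round [538.4 311.9] 4.78 slopes deg 1.9534888496491625 -1.9656971355411186 width 43.68442286489877 ends [np.float64(-93.35445328379647), np.float64(93.38049456590329)]
round [538.4 311.9] 4.78 slopes deg 1.9564661770407574 -1.9603223921943798 width 43.683648793244586 ends [np.float64(-93.36734028210455), np.float64(93.36773667013378)]
-68 [-28.7  12.4] 205
-62 [-27.6  23.4] 529
-56 [-28.1  25.8] 562
-50 [-27.6  25.4] 554
-44 [-28.   25.5] 523
-38 [-27.5  24.5] 489
-32 [-41.   24.8] 546
-26 [-44.5  44.5] 840
-20 [-44.6  44.7] 624
-14 [-44.7  44.6] 697
-8 [-44.7  44.7] 691
-2 [-30.4  11.9] 440
4 [-30.1  25.9] 447
10 [-44.6  44.6] 688
16 [-44.6  44.6] 698
22 [-44.6  44.6] 695
28 [-44.5  44.4] 918
34 [-31.   41.6] 679
40 [-28.7  29.4] 574
46 [-36.5  34.7] 714
52 [-38.6  34.9] 764
58 [-39.   35.2] 768
64 [-38.3  34.8] 753
70 [-27.6  32.7] 623
ends -67.69589245300793 73.65857593853103
red [-23.95306349 -52.09774804] [ 25.73218463 -27.95638753]
red [-25.1599296   15.98142319] [26.22561698 51.36605549]
```

```bash
cat > p.py <<'E'
from h import *
def pose():
    o=get_obs(); return np.array(o['ee_pos']),R.from_rotvec(o['orientation']),o
def phi(r): y=r.as_matrix()[:,1]; return np.rad2deg(np.arctan2(y[1],y[0]))
def go(*tg):
    """tg: (x,y,z,phi) waypoints -> unit deltas, each from the one before (levelled tool)"""
    p,r,o=pose(); print('at',np.round(p,1),'phi',round(phi(r),1),'tilt',np.round(r.as_matrix()[:2,2],4),'q1,q6',np.round(o['qpos'][[0,5]],2),'w',round(o['width'],1),'t',o['t'])
    for x,y,z,f in tg:
        c,s=np.cos(np.deg2rad(f)),np.sin(np.deg2rad(f)); q=R.from_matrix(np.array([[-s,c,0],[c,s,0],[0,0,-1.]]))
        d=r.inv().apply(np.array([x,y,z])-p); w=(r.inv()*q).as_rotvec()
        print('->',(x,y,z,f),'shift',np.round(d/300,3),'turn',np.round(w/1.5,3),'rows>=',np.ceil(max(np.linalg.norm(d)/41.7,np.rad2deg(np.linalg.norm(w))/7.16)))
        p,r=np.array([x,y,z]),q
E
python3 - <<'E'
from p import *
p,r,o=pose(); f=phi(r); print(f)
t=15.4 if abs((15.4-f+180)%360-180)<90 else 195.4
go((400,200,222,f),(452,-107.5,200,t),(452,-107.5,90,t),(452,-107.5,9,t))
E
```

```text
63.71070919273866
at [276.6 560.1 222.2] phi 63.7 tilt [-0.0004 -0.0009] q1,q6 [ 1.09 -0.02] w 87.8 t 0.2
-> (400, 200, 222, np.float64(63.71070919273866)) shift [-0.9   -0.894  0.001] turn [-0.001 -0.    -0.   ] rows>= 10.0
-> (452, -107.5, 200, 15.4) shift [-0.609 -0.842  0.073] turn [0.    0.    0.562] rows>= 8.0
-> (452, -107.5, 90, 15.4) shift [0.    0.    0.367] turn [0. 0. 0.] rows>= 3.0
-> (452, -107.5, 9, 15.4) shift [0.   0.   0.27] turn [0. 0. 0.] rows>= 2.0
```

Request:
step_arm:
  deltas:
    - [[-0.9, -0.894, 0], [0, 0, 0], 1]
    - [[-0.9, -0.894, 0], [0, 0, 0], 1]
    - [[-0.9, -0.894, 0], [0, 0, 0], 1]
    - [[-0.9, -0.894, 0], [0, 0, 0], 1]
    - [[-0.9, -0.894, 0], [0, 0, 0], 1]
    - [[-0.9, -0.894, 0], [0, 0, 0], 1]
    - [[-0.9, -0.894, 0], [0, 0, 0], 1]
    - [[-0.9, -0.894, 0], [0, 0, 0], 1]
    - [[-0.9, -0.894, 0], [0, 0, 0], 1]
    - [[-0.9, -0.894, 0], [0, 0, 0], 1]

```text
t: 1.03
ee_pos: [400.9, 195.6, 222.7]
orientation: [0.72, 3.058, -0.002]
ft_force: [-0.9, 0.1, -1.1]
width: 87.8
grasp_force: 0.0
```

Request:
step_arm:
  deltas:
    - [[-0.609, -0.842, 0.073], [0, 0, 0.562], 1]
    - [[-0.609, -0.842, 0.073], [0, 0, 0.562], 1]
    - [[-0.609, -0.842, 0.073], [0, 0, 0.562], 1]
    - [[-0.609, -0.842, 0.073], [0, 0, 0.562], 1]
    - [[-0.609, -0.842, 0.073], [0, 0, 0.562], 1]
    - [[-0.609, -0.842, 0.073], [0, 0, 0.562], 1]
    - [[-0.609, -0.842, 0.073], [0, 0, 0.562], 1]
    - [[-0.609, -0.842, 0.073], [0, 0, 0.562], 1]
    - [[-0.609, -0.842, 0.073], [0, 0, 0.562], 1]
    - [[-0.609, -0.842, 0.073], [0, 0, 0.562], 1]
    - [[-0.609, -0.842, 0.073], [0, 0, 0.562], 1]
    - [[-0.609, -0.842, 0.073], [0, 0, 0.562], 1]

```text
t: 2.03
ee_pos: [451.7, -105.9, 200.7]
orientation: [-1.901, -2.5, -0.0]
ft_force: [-0.5, 0.2, -0.4]
width: 87.8
grasp_force: 0.0
```

```bash
python3 - <<'E'
from p import *
go((452,-107.5,90,15.4),(452,-107.5,9,15.4)); grab('side','s1.png')
E
```

```text
at [ 451.7 -105.9  200.7] phi 15.5 tilt [-0.0004  0.0003] q1,q6 [-0.26 -0.53] w 87.8 t 2.0333
-> (452, -107.5, 90, 15.4) shift [-0.006 -0.001  0.369] turn [-0.    -0.     0.001] rows>= 3.0
-> (452, -107.5, 9, 15.4) shift [0.   0.   0.27] turn [0. 0. 0.] rows>= 2.0
```

Request:
step_arm:
  deltas:
    - [[-0.006, -0.001, 0.12], [0, 0, 0], 1]
    - [[-0.006, -0.001, 0.25], [0, 0, 0], 1]
    - [[-0.006, -0.001, 0.38], [0, 0, 0], 1]
    - [[-0.006, -0.001, 0.48], [0, 0, 0], 1]
    - [[-0.006, -0.001, 0.57], [0, 0, 0], 1]
    - [[-0.006, -0.001, 0.62], [0, 0, 0], 1]
    - [[-0.006, -0.001, 0.639], [0, 0, 0], 1]
    - [[-0.006, -0.001, 0.639], [0, 0, 0], 1]
    - [[-0.006, -0.001, 0.639], [0, 0, 0], -1]
    - [[-0.006, -0.001, 0.639], [0, 0, 0], -1]
    - [[-0.006, -0.001, 0.639], [0, 0, 0], -1]
    - [[-0.006, -0.001, 0.639], [0, 0, 0], -1]
    - [[-0.006, -0.001, 0.639], [0, 0, 0], -1]
    - [[-0.006, -0.001, 0.639], [0, 0, 0], -1]
    - [[-0.006, -0.001, 0.639], [0, 0, 0], -1]
    - [[-0.006, -0.001, 0.639], [0, 0, 0], -1]

```text
t: 3.42
ee_pos: [452.1, -108.9, 9.3]
orientation: [-1.903, -2.499, 0.0]
ft_force: [-0.7, 0.0, 5.1]
width: 43.8
grasp_force: 30.0
```

```bash
python3 - <<'E'
from p import *
go((452,-107.5,200,15.4),(452,-10,200,-45),(485,160,200,-85.2),(538.4,311.9,150,-85.2))
E
```

```text
at [ 452.1 -108.9    9.3] phi 15.4 tilt [-0.0001 -0.    ] q1,q6 [-0.26 -0.53] w 43.8 t 3.4167
-> (452, -107.5, 200, 15.4) shift [ 0.005  0.001 -0.636] turn [-0.  0.  0.] rows>= 5.0
-> (452, -10, 200, -45) shift [0.313 0.086 0.   ] turn [0.    0.    0.703] rows>= 9.0
-> (485, 160, 200, -85.2) shift [ 0.478 -0.323  0.   ] turn [0.    0.    0.468] rows>= 6.0
-> (538.4, 311.9, 150, -85.2) shift [ 0.22  -0.49   0.167] turn [0. 0. 0.] rows>= 5.0
```

Request:
step_arm:
  deltas:
    - [[0, 0, -0.05], [0, 0, 0], -1]
    - [[0, 0, -0.15], [0, 0, 0], -1]
    - [[0, 0, -0.28], [0, 0, 0], -1]
    - [[0, 0, -0.41], [0, 0, 0], -1]
    - [[0, 0, -0.53], [0, 0, 0], -1]
    - [[0, 0, -0.61], [0, 0, 0], -1]
    - [[0, 0, -0.636], [0, 0, 0], -1]

```text
t: 4.0
ee_pos: [453.8, -109.3, 203.3]
orientation: [1.9, 2.495, 0.004]
ft_force: [1.4, 0.1, -3.4]
width: 43.5
grasp_force: 30.0
```

Request:
step_arm:
  deltas:
    - [[0.03, 0.01, 0], [0, 0, 0.07], -1]
    - [[0.07, 0.02, 0], [0, 0, 0.15], -1]
    - [[0.11, 0.03, 0], [0, 0, 0.23], -1]
    - [[0.15, 0.04, 0], [0, 0, 0.31], -1]
    - [[0.18, 0.05, 0], [0, 0, 0.39], -1]
    - [[0.22, 0.06, 0], [0, 0, 0.47], -1]
    - [[0.25, 0.07, 0], [0, 0, 0.55], -1]
    - [[0.28, 0.08, 0], [0, 0, 0.63], -1]
    - [[0.313, 0.086, 0], [0, 0, 0.703], -1]
    - [[0.313, 0.086, 0], [0, 0, 0.703], -1]

```text
t: 4.83
ee_pos: [450.7, -10.3, 198.1]
orientation: [-2.903, -1.197, 0.005]
ft_force: [0.0, -0.0, -4.8]
width: 43.5
grasp_force: 30.0
```

Request:
step_arm:
  deltas:
    - [[0.07, -0.05, 0], [0, 0, 0.07], -1]
    - [[0.14, -0.1, 0], [0, 0, 0.15], -1]
    - [[0.21, -0.15, 0], [0, 0, 0.23], -1]
    - [[0.29, -0.2, 0], [0, 0, 0.31], -1]
    - [[0.37, -0.26, 0], [0, 0, 0.39], -1]
    - [[0.45, -0.3, 0], [0, 0, 0.46], -1]
    - [[0.478, -0.323, 0], [0, 0, 0.468], -1]
    - [[0.478, -0.323, 0], [0, 0, 0.468], -1]

```text
t: 5.5
ee_pos: [485.0, 160.0, 198.6]
orientation: [3.138, 0.139, -0.002]
ft_force: [-0.6, 0.2, -3.5]
width: 43.9
grasp_force: 30.0
```

Request:
step_arm:
  deltas:
    - [[0.03, -0.08, 0.03], [0, 0, 0], -1]
    - [[0.08, -0.18, 0.06], [0, 0, 0], -1]
    - [[0.13, -0.29, 0.1], [0, 0, 0], -1]
    - [[0.17, -0.39, 0.13], [0, 0, 0], -1]
    - [[0.2, -0.46, 0.15], [0, 0, 0], -1]
    - [[0.22, -0.49, 0.167], [0, 0, 0], -1]
    - [[0.22, -0.49, 0.167], [0, 0, 0], -1]
    - [[0.22, -0.49, 0.167], [0, 0, 0], -1]

```text
t: 6.17
ee_pos: [537.8, 308.9, 148.4]
orientation: [3.137, 0.134, -0.004]
ft_force: [-0.4, -0.0, -3.3]
width: 44.0
grasp_force: 30.0
```

```bash
python3 - <<'E'
from p import *
go((537.0,311.9,75,-85.2))
t=grab('top'); s=grab('side')
a=cv2.resize(t['pixels'][160:260,120:220],None,fx=4,fy=4,interpolation=cv2.INTER_CUBIC); b=cv2.resize(s['pixels'][200:320,215:345],None,fx=3.07,fy=3.33,interpolation=cv2.INTER_CUBIC)[:400,:399]
cv2.imwrite('pics/r1.png',cv2.cvtColor(np.hstack([a[:400],b]),cv2.COLOR_RGB2BGR))
E
```

```text
at [537.8 308.9 148.4] phi -85.1 tilt [-0.0024 -0.0019] q1,q6 [0.5  1.99] w 44.0 t 6.1667
-> (537.0, 311.9, 75, -85.2) shift [-0.001 -0.011  0.245] turn [0.001 0.002 0.001] rows>= 2.0
```

View pics/r1.png

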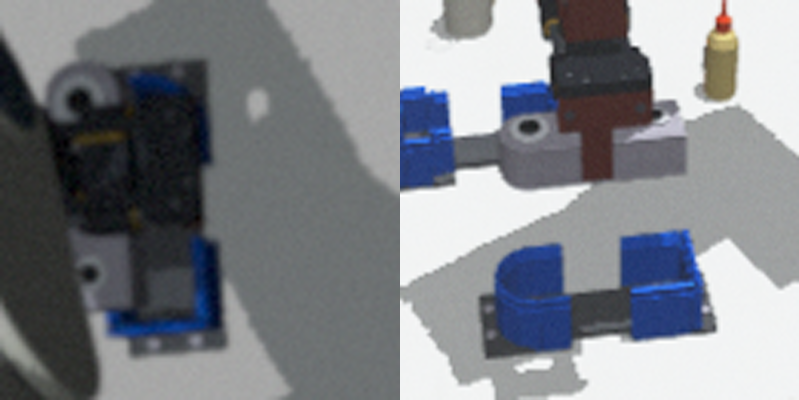

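The casting hangs level above the round nest with its round end matching. I'll lower it to just above the rim and compare.

Request:
step_arm:
  deltas:
    - [[0, 0, 0.04], [0, 0, 0], -1]
    - [[0, 0, 0.1], [0, 0, 0], -1]
    - [[0, 0, 0.16], [0, 0, 0], -1]
    - [[0, 0, 0.21], [0, 0, 0], -1]
    - [[0, 0, 0.24], [0, 0, 0], -1]
    - [[0, 0, 0.24], [0, 0, 0], -1]
    - [[0, 0, 0.24], [0, 0, 0], -1]
    - [[0, 0, 0.24], [0, 0, 0], -1]
    - [[0, 0, 0.24], [0, 0, 0], -1]

```text
t: 7.02
ee_pos: [539.3, 310.7, 78.9]
orientation: [-3.138, -0.131, -0.003]
ft_force: [0.4, -1.1, -3.7]
width: 43.6
grasp_force: 30.0
```

```bash
python3 - <<'E'
from p import *
go((537.0,311.9,60,-85.2))
t=grab('top'); s=grab('side')
go((537.0,311.9,60,-85.2))
a=cv2.resize(t['pixels'][160:260,120:220],None,fx=4,fy=4,interpolation=cv2.INTER_CUBIC); b=cv2.resize(s['pixels'][220:320,230:330],None,fx=4,fy=4,interpolation=cv2.INTER_CUBIC)[:400,:399]
cv2.imwrite('pics/r2.png',cv2.cvtColor(np.hstack([a[:400],b]),cv2.COLOR_RGB2BGR))
E
```

```text
at [539.3 310.7  78.9] phi -85.2 tilt [0.0018 0.001 ] q1,q6 [0.5  1.99] w 43.6 t 7.0167
-> (537.0, 311.9, 60, -85.2) shift [-0.007 -0.005  0.063] turn [-0.001 -0.001 -0.   ] rows>= 1.0
at [539.1 310.7  78.8] phi -85.2 tilt [0.0014 0.0008] q1,q6 [0.5  1.99] w 43.7 t 7.1167
-> (537.0, 311.9, 60, -85.2) shift [-0.007 -0.005  0.063] turn [-0.    -0.001 -0.   ] rows>= 1.0
```

View pics/r2.png

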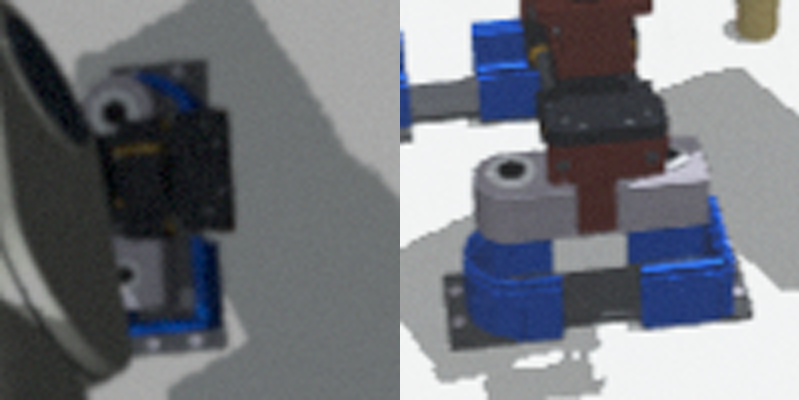

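```bash
python3 - <<'E'
from p import *
s=get_image('side')
def pts(c,yaw,z,L): 
    a=np.deg2rad(yaw); return [[c[0]+x*np.cos(a)-y*np.sin(a),c[1]+x*np.sin(a)+y*np.cos(a),z+h] for x,y,h in L]
print('nest base (seen 342,307 ; 417.5,299)',proj(s,pts((538.4,311.9),4.8,0,[(95,32,0),(-95,32,0),(95,32,6),(-95,32,6)])).round(1))
print('cast (seen right edge bottom 407,277, top 407,~261; left edge 348.7)',proj(s,pts((540.5,310.8),4.8,69.5,[(-70,22,0),(-70,22,36),(70,0,0),(68,9,0),(48,22,0)])).round(1))
# measure lavender left/right extents in side image
p=s['pixels'][240:285,340:412].astype(int); d=(p.max(2)-p.min(2)<40)&(p.sum(2)<520)&(p.sum(2)>200)
for v in (258,262,266,270,274): 
    print(v,s['pixels'][v,340:356].sum(1).tolist(),s['pixels'][v,400:412].sum(1).tolist())
E
```

```text
nest base (seen 342,307 ; 417.5,299) [[241.3 307.6]
 [318.3 299.7]
 [241.2 305.7]
 [318.4 297.8]]
cast (seen right edge bottom 407,277, top 407,~261; left edge 348.7) [[307.1 276. ]
 [307.2 264.3]
 [248.3 275.8]
 [249.4 278.1]
 [258.2 280.8]]
258 [625, 717, 727, 729, 727, 729, 730, 729, 727, 731, 730, 721, 704, 708, 637, 470] [159, 162, 167, 171, 166, 153, 162, 159, 169, 163, 168, 159]
262 [472, 477, 480, 476, 480, 467, 484, 465, 474, 485, 481, 479, 481, 490, 480, 480] [162, 162, 169, 163, 160, 170, 162, 163, 162, 157, 166, 154]
266 [481, 489, 475, 477, 473, 476, 480, 487, 473, 472, 482, 484, 478, 479, 480, 473] [163, 170, 169, 157, 173, 166, 166, 166, 151, 160, 158, 156]
270 [479, 474, 472, 479, 476, 476, 478, 485, 477, 481, 462, 480, 476, 478, 486, 479] [155, 166, 168, 161, 164, 158, 160, 170, 161, 155, 160, 163]
274 [475, 472, 478, 476, 478, 480, 484, 479, 479, 484, 477, 478, 476, 483, 475, 483] [153, 170, 166, 165, 173, 171, 169, 162, 160, 164, 165, 152]
```

The numbers agree with the picture: the casting is about 2 mm too far in +x. I'll correct that and lower slowly.

Request:
step_arm:
  deltas:
    - [[-0.007, -0.004, 0], [0, 0, 0], -1]
    - [[-0.007, -0.004, 0], [0, 0, 0], -1]
    - [[-0.007, -0.004, 0.02], [0, 0, 0], -1]
    - [[-0.007, -0.004, 0.04], [0, 0, 0], -1]
    - [[-0.007, -0.004, 0.06], [0, 0, 0], -1]
    - [[-0.007, -0.004, 0.08], [0, 0, 0], -1]
    - [[-0.007, -0.004, 0.1], [0, 0, 0], -1]
    - [[-0.007, -0.004, 0.12], [0, 0, 0], -1]
    - [[-0.007, -0.004, 0.14], [0, 0, 0], -1]
    - [[-0.007, -0.004, 0.16], [0, 0, 0], -1]
    - [[-0.007, -0.004, 0.18], [0, 0, 0], -1]
    - [[-0.007, -0.004, 0.19], [0, 0, 0], -1]
    - [[-0.007, -0.004, 0.19], [0, 0, 0], -1]
    - [[-0.007, -0.004, 0.19], [0, 0, 0], -1]

```text
t: 8.33
ee_pos: [536.3, 311.4, 20.6]
orientation: [3.139, 0.131, -0.0]
ft_force: [0.4, -0.9, -3.7]
width: 43.7
grasp_force: 30.0
```

Request:
step_arm:
  deltas:
    - [[0, 0, 0.006], [0, 0, 0], -1]
    - [[0, 0, 0.012], [0, 0, 0], -1]
    - [[0, 0, 0.016], [0, 0, 0], -1]
    - [[0, 0, 0.019], [0, 0, 0], -1]
    - [[0, 0, 0.019], [0, 0, 0], -1]
    - [[0, 0, 0.019], [0, 0, 0], -1]

```text
t: 8.83
ee_pos: [536.4, 311.5, 15.4]
orientation: [-3.139, -0.131, -0.0]
ft_force: [-0.9, -0.3, -0.1]
width: 43.8
grasp_force: 30.0
```

Its weight is now on the pocket floor, so I'll release and rise.

Request:
step_arm:
  deltas:
    - [[0, 0, 0.001], [0, 0, 0], -0.5]
    - [[0, 0, 0.001], [0, 0, 0], 0]
    - [[0, 0, 0], [0, 0, 0], 1]
    - [[0, 0, 0], [0, 0, 0], 1]
    - [[0, 0, 0], [0, 0, 0], 1]
    - [[0, 0, 0], [0, 0, 0], 1]
    - [[0, 0, 0], [0, 0, 0], 1]
    - [[0, 0, -0.05], [0, 0, 0], 1]
    - [[0, 0, -0.1], [0, 0, 0], 1]
    - [[0, 0, -0.2], [0, 0, 0], 1]
    - [[0, 0, -0.3], [0, 0, 0], 1]
    - [[0, 0, -0.42], [0, 0, 0], 1]
    - [[0, 0, -0.54], [0, 0, 0], 1]
    - [[0, 0, -0.65], [0, 0, 0], 1]
    - [[0, 0, -0.65], [0, 0, 0], 1]
    - [[0, 0, -0.65], [0, 0, 0], 1]

```text
t: 10.17
ee_pos: [537.6, 312.1, 213.6]
orientation: [-3.136, -0.131, -0.008]
ft_force: [0.4, 0.1, -0.2]
width: 88.0
grasp_force: 0.0
```

```bash
python3 - <<'E'
from p import *
from n import strips
im=get_image('top')
# cradle yaw/centre from cheek inner edges (z=56) and outer ones
c=(526,-349);yaw=18.6
L=strips(im,(385,175,460,250),56,c,yaw,lambda q:(q[...,0]>2*q[...,1])&(q[...,0]>90),0)
X=np.arange(-22,23,4); A=[];B=[]
for x in X:
    s=L[abs(L[:,0]-x)<2][:,1]; A.append(s[s<0].max()); B.append(s[s>0].min())
print(np.round(A,1),np.round(B,1),np.rad2deg(np.polyfit(X,A,1)[0]),np.rad2deg(np.polyfit(X,B,1)[0]),np.mean(A),np.mean(B))
s=L[abs(L[:,1])<34];print('x',s[:,0].min(),s[:,0].max())
L=strips(im,(385,175,460,250),42,c,yaw,lambda q:(q.sum(-1)<440)&(abs(q[...,0]-q[...,2])<50),0)
for v in(-8,0,8): s=L[abs(L[:,1]-v)<2]; print('ends z42',v,s[:,0].min(),s[:,0].max())
a=np.deg2rad(18.6); g=np.array([526,-349])-42*np.array([np.cos(a),np.sin(a)]); print('grasp',g)
p,r,o=pose(); print(phi(r))
go((530,60,210,-78),(510,-150,210,20),(g[0],g[1],200,108.6))
E
```

```text
[-21.5 -21.6 -21.7 -21.7 -21.6 -21.5 -21.5 -21.4 -21.7 -21.8 -21.5 -21.7] [22.3 22.1 22.6 22.3 22.4 22.2 22.5 22.3 22.4 22.7 22.4 22.6] 0.0018810144293553745 0.41368723645362226 -21.601997368103543 22.40820428543726
x -25.85955112323069 26.069929965245976
ends z42 -8 -67.49712799927235 72.6866955375776
ends z42 0 -66.87011897017861 71.97961051314113
ends z42 8 -67.15845313586267 71.05233403276229
grasp [ 486.19372678 -362.39629099]
-85.22516148171383
at [536.4 311.5 211.4] phi -85.2 tilt [0.0017 0.0009] q1,q6 [0.51 1.99] w 87.8 t 10.2167
-> (530, 60, 210, -78) shift [-0.091  0.834  0.004] turn [-0.    -0.001 -0.084] rows>= 7.0
-> (510, -150, 210, 20) shift [-0.211  0.671  0.   ] turn [ 0.    0.   -1.14] rows>= 14.0
-> (np.float64(486.1937267795974), np.float64(-362.39629099051893), 200, 108.6) shift [-0.638 -0.317  0.033] turn [ 0.     0.    -1.031] rows>= 13.0
```

```bash
python3 - <<'E'
from p import *
go((515,35,210,-79),(500,-200,210,-71.3),(486.2,-362.4,150,-71.3),(486.2,-362.4,9,-71.3))
E
```

```text
at [536.4 311.5 211.4] phi -85.2 tilt [0.0017 0.0009] q1,q6 [0.51 1.99] w 87.8 t 10.2167
-> (515, 35, 210, -79) shift [-0.148  0.912  0.004] turn [-0.    -0.001 -0.072] rows>= 7.0
-> (500, -200, 210, -71.3) shift [-0.199  0.759  0.   ] turn [ 0.    0.   -0.09] rows>= 6.0
-> (486.2, -362.4, 150, -71.3) shift [-0.217  0.498  0.2  ] turn [0. 0. 0.] rows>= 5.0
-> (486.2, -362.4, 9, -71.3) shift [0.   0.   0.47] turn [0. 0. 0.] rows>= 4.0
```

Request:
step_arm:
  deltas:
    - [[-0.148, 0.912, 0], [0, 0, -0.072], 1]
    - [[-0.148, 0.912, 0], [0, 0, -0.072], 1]
    - [[-0.148, 0.912, 0], [0, 0, -0.072], 1]
    - [[-0.148, 0.912, 0], [0, 0, -0.072], 1]
    - [[-0.148, 0.912, 0], [0, 0, -0.072], 1]
    - [[-0.148, 0.912, 0], [0, 0, -0.072], 1]
    - [[-0.148, 0.912, 0], [0, 0, -0.072], 1]

```text
t: 10.8
ee_pos: [512.7, 32.1, 208.5]
orientation: [3.127, 0.298, -0.006]
ft_force: [0.2, -0.4, 0.1]
width: 88.0
grasp_force: 0.0
```

Request:
step_arm:
  deltas:
    - [[-0.199, 0.759, 0], [0, 0, -0.09], 1]
    - [[-0.199, 0.759, 0], [0, 0, -0.09], 1]
    - [[-0.199, 0.759, 0], [0, 0, -0.09], 1]
    - [[-0.199, 0.759, 0], [0, 0, -0.09], 1]
    - [[-0.199, 0.759, 0], [0, 0, -0.09], 1]
    - [[-0.199, 0.759, 0], [0, 0, -0.09], 1]

```text
t: 11.3
ee_pos: [497.8, -202.3, 208.6]
orientation: [-3.099, -0.508, 0.004]
ft_force: [0.7, 1.2, -0.6]
width: 87.6
grasp_force: 0.0
```

Request:
step_arm:
  deltas:
    - [[-0.217, 0.498, 0.2], [0, 0, 0], 1]
    - [[-0.217, 0.498, 0.2], [0, 0, 0], 1]
    - [[-0.217, 0.498, 0.2], [0, 0, 0], 1]
    - [[-0.217, 0.498, 0.2], [0, 0, 0], 1]
    - [[-0.217, 0.498, 0.2], [0, 0, 0], 1]
    - [[-0.217, 0.498, 0.2], [0, 0, 0], 1]
    - [[-0.217, 0.498, 0.2], [0, 0, 0], 1]
    - [[-0.217, 0.498, 0.2], [0, 0, 0], 1]
    - [[-0.217, 0.498, 0.2], [0, 0, 0], 1]
    - [[-0.217, 0.498, 0.2], [0, 0, 0], 1]

```text
t: 12.13
ee_pos: [486.3, -360.9, 150.7]
orientation: [3.099, 0.513, 0.001]
ft_force: [0.1, 0.4, 0.5]
width: 88.1
grasp_force: 0.0
```

```bash
python3 - <<'E'
from p import *
go((486.2,-362.4,9,-71.3)); im=grab('top')
cv2.imwrite('pics/c1.png',cv2.cvtColor(cv2.resize(im['pixels'][170:260,360:460],None,fx=5,fy=5,interpolation=cv2.INTER_CUBIC),cv2.COLOR_RGB2BGR))
go((486.2,-362.4,9,-71.3)); 
E
```

```text
at [ 486.3 -360.9  150.7] phi -71.2 tilt [ 0.0005 -0.0002] q1,q6 [-0.66  0.58] w 88.1 t 12.1333
-> (486.2, -362.4, 9, -71.3) shift [-0.002  0.004  0.472] turn [ 0.    -0.     0.001] rows>= 4.0
at [ 486.3 -361.1  150.7] phi -71.2 tilt [ 0.0006 -0.0004] q1,q6 [-0.66  0.58] w 87.8 t 12.1833
-> (486.2, -362.4, 9, -71.3) shift [-0.002  0.004  0.472] turn [ 0.    -0.     0.001] rows>= 4.0
```

View pics/c1.png

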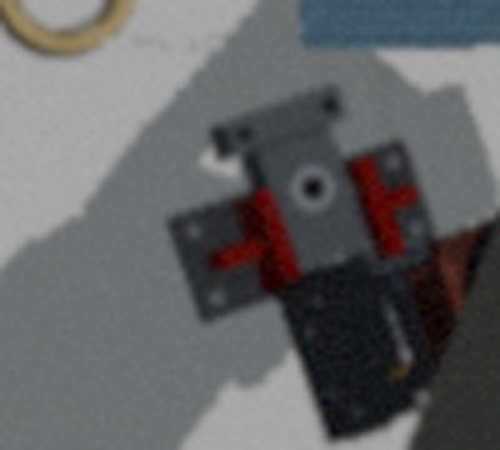

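The gripper stands over the plain end, clear of the cheeks and lined up with the casting. I'll descend and grip.

Request:
step_arm:
  deltas:
    - [[-0.001, 0.003, 0.1], [0, 0, 0], 1]
    - [[-0.001, 0.003, 0.2], [0, 0, 0], 1]
    - [[-0.001, 0.003, 0.28], [0, 0, 0], 1]
    - [[-0.001, 0.003, 0.35], [0, 0, 0], 1]
    - [[-0.001, 0.003, 0.41], [0, 0, 0], 1]
    - [[-0.001, 0.003, 0.45], [0, 0, 0], 1]
    - [[-0.001, 0.003, 0.467], [0, 0, 0], 1]
    - [[-0.001, 0.003, 0.467], [0, 0, 0], 1]
    - [[-0.001, 0.003, 0.467], [0, 0, 0], 1]
    - [[-0.001, 0.003, 0.467], [0, 0, 0], -1]
    - [[-0.001, 0.003, 0.467], [0, 0, 0], -1]
    - [[-0.001, 0.003, 0.467], [0, 0, 0], -1]
    - [[-0.001, 0.003, 0.467], [0, 0, 0], -1]
    - [[-0.001, 0.003, 0.467], [0, 0, 0], -1]
    - [[-0.001, 0.003, 0.467], [0, 0, 0], -1]
    - [[-0.001, 0.003, 0.467], [0, 0, 0], -1]
    - [[-0.001, 0.003, 0.467], [0, 0, 0], -1]

```text
t: 13.6
ee_pos: [485.8, -363.2, 10.0]
orientation: [3.1, 0.51, 0.0]
ft_force: [-0.2, -0.6, 1.7]
width: 40.1
grasp_force: 29.9
```

Request:
step_arm:
  deltas:
    - [[0, 0, -0.01], [0, 0, 0], -1]
    - [[0, 0, -0.02], [0, 0, 0], -1]
    - [[0, 0, -0.04], [0, 0, 0], -1]
    - [[0, 0, -0.06], [0, 0, 0], -1]
    - [[0, 0, -0.09], [0, 0, 0], -1]
    - [[0, 0, -0.12], [0, 0, 0], -1]
    - [[0, 0, -0.15], [0, 0, 0], -1]
    - [[0, 0, -0.19], [0, 0, 0], -1]
    - [[0, 0, -0.23], [0, 0, 0], -1]
    - [[0, 0, -0.27], [0, 0, 0], -1]
    - [[0, 0, -0.31], [0, 0, 0], -1]
    - [[0, 0, -0.34], [0, 0, 0], -1]
    - [[0, 0, -0.37], [0, 0, 0], -1]
    - [[0, 0, -0.39], [0, 0, 0], -1]
    - [[0, 0, -0.4], [0, 0, 0], -1]
    - [[0, 0, -0.4], [0, 0, 0], -1]

```text
t: 14.93
ee_pos: [486.0, -363.3, 130.6]
orientation: [3.099, 0.51, 0.001]
ft_force: [-1.1, -0.6, -3.7]
width: 40.0
grasp_force: 30.0
```

```bash
python3 - <<'E'
from p import *
# bench spot: casting origin (510,-150), yaw 5.4; TCP 42 mm behind it
a=np.deg2rad(5.4); g=np.array([500,-130])-42*np.array([np.cos(a),np.sin(a)]); print(g)
go((470,-260,130,-78),(g[0],g[1],100,-84.6),(g[0],g[1],12,-84.6))
im=grab('side'); cv2.imwrite('pics/l1.png',cv2.cvtColor(cv2.resize(im['pixels'][60:220,220:400],None,fx=3.3,fy=3.3,interpolation=cv2.INTER_CUBIC),cv2.COLOR_RGB2BGR))
E
```

```text
[ 458.18639749 -133.95254916]
at [ 486.  -363.3  130.6] phi -71.3 tilt [ 0.0007 -0.0005] q1,q6 [-0.66  0.58] w 40.0 t 14.9333
-> (470, -260, 130, -78) shift [ 0.06  -0.343  0.002] turn [ 0.    -0.     0.078] rows>= 3.0
-> (np.float64(458.18639748667067), np.float64(-133.9525491593776), 100, -84.6) shift [ 0.049 -0.419  0.1  ] turn [0.    0.    0.077] rows>= 4.0
-> (np.float64(458.18639748667067), np.float64(-133.9525491593776), 12, -84.6) shift [0.    0.    0.293] turn [0. 0. 0.] rows>= 3.0
```

View pics/l1.png

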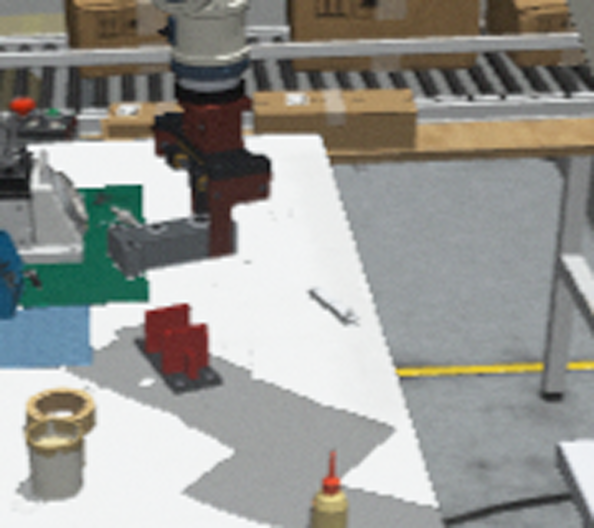

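The casting is out of the cradle and hangs almost level. Now to the bare bench.

Request:
step_arm:
  deltas:
    - [[0.01, -0.04, 0], [0, 0, 0.01], -1]
    - [[0.02, -0.11, 0], [0, 0, 0.03], -1]
    - [[0.03, -0.19, 0], [0, 0, 0.05], -1]
    - [[0.05, -0.28, 0], [0, 0, 0.07], -1]
    - [[0.06, -0.37, 0.02], [0, 0, 0.09], -1]
    - [[0.06, -0.47, 0.04], [0, 0, 0.11], -1]
    - [[0.05, -0.57, 0.06], [0, 0, 0.13], -1]
    - [[0.05, -0.66, 0.08], [0, 0, 0.15], -1]
    - [[0.05, -0.72, 0.1], [0, 0, 0.155], -1]
    - [[0.055, -0.76, 0.12], [0, 0, 0.155], -1]
    - [[0.055, -0.76, 0.15], [0, 0, 0.155], -1]
    - [[0.055, -0.76, 0.19], [0, 0, 0.155], -1]
    - [[0.055, -0.76, 0.22], [0, 0, 0.155], -1]
    - [[0.055, -0.76, 0.25], [0, 0, 0.155], -1]
    - [[0.055, -0.76, 0.28], [0, 0, 0.155], -1]
    - [[0.055, -0.76, 0.31], [0, 0, 0.155], -1]
    - [[0.055, -0.76, 0.33], [0, 0, 0.155], -1]
    - [[0.055, -0.76, 0.33], [0, 0, 0.155], -1]
    - [[0.055, -0.76, 0.33], [0, 0, 0.155], -1]

```text
t: 16.57
ee_pos: [428.1, -141.9, 30.6]
orientation: [-3.138, -0.147, 0.001]
ft_force: [-0.4, -1.0, -4.1]
width: 39.8
grasp_force: 30.0
```

```bash
python3 - <<'E'
from p import *
go((458.2,-134,4,-84.6))
E
```

```text
at [ 428.1 -141.9   30.6] phi -84.6 tilt [-0.0008  0.0003] q1,q6 [-0.35  1.13] w 39.8 t 16.5667
-> (458.2, -134, 4, -84.6) shift [ 0.102 -0.017  0.089] turn [-0.     0.001 -0.   ] rows>= 1.0
```

Request:
step_arm:
  deltas:
    - [[0, 0, 0.015], [0, 0, 0], -1]
    - [[0, 0, 0.03], [0, 0, 0], -1]
    - [[0, 0, 0.045], [0, 0, 0], -1]
    - [[0, 0, 0.06], [0, 0, 0], -1]
    - [[0, 0, 0.07], [0, 0, 0], -1]
    - [[0, 0, 0.078], [0, 0, 0], -1]
    - [[0, 0, 0.084], [0, 0, 0], -1]
    - [[0, 0, 0.084], [0, 0, 0], -1]
    - [[0, 0, 0.084], [0, 0, 0], -1]

```text
t: 17.32
ee_pos: [428.3, -141.9, 5.7]
orientation: [-3.138, -0.147, 0.0]
ft_force: [0.1, -0.3, -3.7]
width: 39.8
grasp_force: 30.0
```

Request:
step_arm:
  deltas:
    - [[0, 0, 0.002], [0, 0, 0], -1]
    - [[0, 0, 0.004], [0, 0, 0], -1]
    - [[0, 0, 0.006], [0, 0, 0], -1]
    - [[0, 0, 0.007], [0, 0, 0], -1]
    - [[0, 0, 0.007], [0, 0, 0], -1]
    - [[0, 0, 0.007], [0, 0, 0], -1]

```text
t: 17.82
ee_pos: [428.4, -141.9, 4.0]
orientation: [3.138, 0.147, 0.001]
ft_force: [-1.5, 0.1, 2.8]
width: 39.8
grasp_force: 30.0
```

Contact. I'll release, rise, and move over to the waist.

Request:
step_arm:
  deltas:
    - [[0, 0, 0], [0, 0, 0], -0.5]
    - [[0, 0, 0], [0, 0, 0], 0]
    - [[0, 0, 0], [0, 0, 0], 1]
    - [[0, 0, 0], [0, 0, 0], 1]
    - [[0, 0, 0], [0, 0, 0], 1]
    - [[0, 0, 0], [0, 0, 0], 1]
    - [[0, 0, 0], [0, 0, 0], 1]
    - [[0, 0, 0], [0, 0, 0], 1]
    - [[0, 0, -0.05], [0, 0, 0], 1]
    - [[0, 0, -0.12], [0, 0, 0], 1]
    - [[0, 0, -0.2], [0, 0, 0], 1]
    - [[0, 0, -0.24], [0, 0, 0], 1]
    - [[0.04, 0, -0.24], [0, 0, 0], 1]
    - [[0.1, 0, -0.24], [0, 0, 0], 1]
    - [[0.142, 0, -0.24], [0, 0, 0], 1]
    - [[0.142, 0, -0.24], [0, 0, 0], 1]
    - [[0.142, 0, -0.24], [0, 0, 0], 1]
    - [[0.142, 0, -0.24], [0, 0, 0], 1]

```text
t: 19.32
ee_pos: [469.7, -137.6, 74.8]
orientation: [-3.137, -0.148, 0.003]
ft_force: [0.1, -0.1, -0.1]
width: 87.7
grasp_force: 0.0
```

```bash
python3 - <<'E'
from p import *
go((470.8,-137.9,10,-84.6))
im=grab('side'); cv2.imwrite('pics/b1.png',cv2.cvtColor(cv2.resize(im['pixels'][120:240,240:360],None,fx=5,fy=5,interpolation=cv2.INTER_CUBIC),cv2.COLOR_RGB2BGR))
E
```

```text
at [ 469.7 -137.6   74.8] phi -84.6 tilt [-0.002   0.0006] q1,q6 [-0.31  1.17] w 87.7 t 19.3167
-> (470.8, -137.9, 10, -84.6) shift [0.004 0.002 0.216] turn [-0.001  0.001 -0.   ] rows>= 2.0
```

View pics/b1.png

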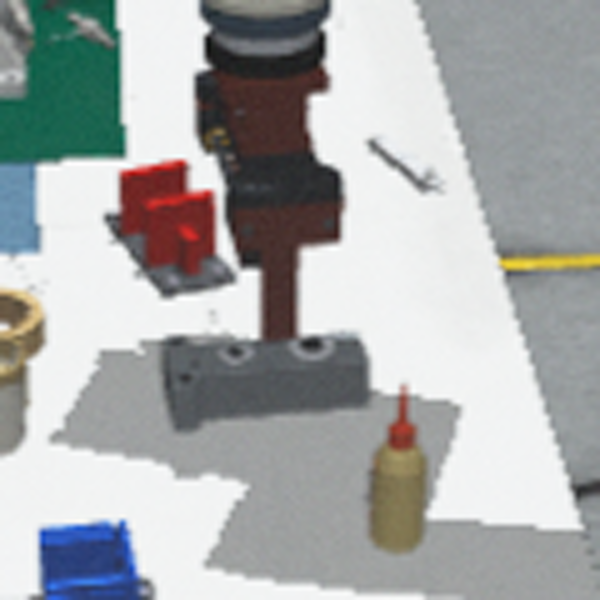

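The casting lies flat on the bench, with the gripper above its waist. I'll check its corners at (313.4,200.6) and (274.4,206) against my prediction.

```bash
python3 - <<'E'
from p import *
s=get_image('side'); a=np.deg2rad(5.4); c=(470.8,-137.9)
print(proj(s,[[c[0]+x*np.cos(a)-y*np.sin(a),c[1]+x*np.sin(a)+y*np.cos(a),z] for x,y,z in[(-65,20,0),(-65,20,36),(65,31,0),(65,31,36)]]).round(1)); go((470.8,-137.9,10,-84.6))
E
```

```text
[[313.4 201.2]
 [313.6 191.6]
 [274.2 206.5]
 [273.9 196.9]]
at [ 469.6 -137.7   75.1] phi -84.6 tilt [-0.0016  0.0005] q1,q6 [-0.31  1.17] w 87.8 t 19.4167
-> (470.8, -137.9, 10, -84.6) shift [0.004 0.001 0.217] turn [-0.     0.001 -0.   ] rows>= 2.0
```

Request:
step_arm:
  deltas:
    - [[0.004, 0, 0.06], [0, 0, 0], 1]
    - [[0.004, 0, 0.12], [0, 0, 0], 1]
    - [[0.004, 0, 0.17], [0, 0, 0], 1]
    - [[0.004, 0, 0.2], [0, 0, 0], 1]
    - [[0.004, 0, 0.22], [0, 0, 0], 1]
    - [[0.004, 0, 0.22], [0, 0, 0], 1]
    - [[0.004, 0, 0.22], [0, 0, 0], -1]
    - [[0.004, 0, 0.22], [0, 0, 0], -1]
    - [[0.004, 0, 0.22], [0, 0, 0], -1]
    - [[0.004, 0, 0.22], [0, 0, 0], -1]
    - [[0.004, 0, 0.22], [0, 0, 0], -1]
    - [[0.004, 0, 0.22], [0, 0, 0], -1]
    - [[0.004, 0, 0.22], [0, 0, 0], -1]
    - [[0.004, 0, 0.22], [0, 0, 0], -1]

```text
t: 20.58
ee_pos: [472.0, -137.8, 9.8]
orientation: [3.138, 0.147, 0.0]
ft_force: [-1.5, 0.7, 2.3]
width: 39.6
grasp_force: 30.0
```

```bash
python3 - <<'E'
from p import *
go((470.8,-137.9,180,-84.6),(560,-30,180,-84.6),(637.5,101.8,150,-84.6),(637.5,101.8,80,-84.6))
E
```

```text
at [ 472.  -137.8    9.8] phi -84.6 tilt [ 0.0002 -0.0001] q1,q6 [-0.31  1.17] w 39.6 t 20.5833
-> (470.8, -137.9, 180, -84.6) shift [-0.004 -0.    -0.567] turn [ 0. -0. -0.] rows>= 5.0
-> (560, -30, 180, -84.6) shift [ 0.33 -0.33  0.  ] turn [0. 0. 0.] rows>= 4.0
-> (637.5, 101.8, 150, -84.6) shift [ 0.299 -0.413  0.1  ] turn [0. 0. 0.] rows>= 4.0
-> (637.5, 101.8, 80, -84.6) shift [0.    0.    0.233] turn [0. 0. 0.] rows>= 2.0
```

Request:
step_arm:
  deltas:
    - [[0, 0, -0.03], [0, 0, 0], -1]
    - [[0, 0, -0.09], [0, 0, 0], -1]
    - [[0, 0, -0.18], [0, 0, 0], -1]
    - [[0, 0, -0.28], [0, 0, 0], -1]
    - [[0, 0, -0.38], [0, 0, 0], -1]
    - [[0.03, -0.03, -0.46], [0, 0, 0], -1]
    - [[0.08, -0.09, -0.52], [0, 0, 0], -1]
    - [[0.14, -0.16, -0.56], [0, 0, 0], -1]
    - [[0.21, -0.24, -0.57], [0, 0, 0], -1]
    - [[0.28, -0.32, -0.57], [0, 0, 0], -1]
    - [[0.35, -0.4, -0.57], [0, 0, 0], -1]
    - [[0.42, -0.49, -0.56], [0, 0, 0], -1]
    - [[0.49, -0.57, -0.54], [0, 0, 0], -1]
    - [[0.55, -0.65, -0.51], [0, 0, 0], -1]
    - [[0.6, -0.71, -0.48], [0, 0, 0], -1]
    - [[0.627, -0.743, -0.46], [0, 0, 0], -1]
    - [[0.627, -0.743, -0.46], [0, 0, 0], -1]
    - [[0.627, -0.743, -0.46], [0, 0, 0], -1]

```text
t: 22.08
ee_pos: [637.3, 101.6, 147.0]
orientation: [3.137, 0.149, -0.004]
ft_force: [0.3, -0.6, -4.1]
width: 39.7
grasp_force: 30.0
```

Request:
step_arm:
  deltas:
    - [[0, 0, 0.03], [0, 0, 0], -1]
    - [[0, 0, 0.08], [0, 0, 0], -1]
    - [[0, 0, 0.13], [0, 0, 0], -1]
    - [[0, 0, 0.18], [0, 0, 0], -1]
    - [[0, 0, 0.22], [0, 0, 0], -1]
    - [[0, 0, 0.23], [0, 0, 0], -1]
    - [[0, 0, 0.23], [0, 0, 0], -1]
    - [[0, 0, 0.23], [0, 0, 0], -1]

```text
t: 22.75
ee_pos: [638.5, 101.3, 79.1]
orientation: [-3.138, -0.146, -0.001]
ft_force: [-0.7, -0.9, -3.4]
width: 39.6
grasp_force: 30.0
```

```bash
python3 - <<'E'
from p import *
s=grab('side'); t=grab('top'); go((637.5,101.8,22,-84.6))
a=cv2.resize(t['pixels'][125:225,195:290],None,fx=4,fy=4,interpolation=cv2.INTER_CUBIC); b=cv2.resize(s['pixels'][165:265,195:295],None,fx=4,fy=4,interpolation=cv2.INTER_CUBIC)
cv2.imwrite('pics/f2.png',cv2.cvtColor(np.hstack([a,b]),cv2.COLOR_RGB2BGR))
def P(c,yaw,L): 
    q=np.deg2rad(yaw); w=proj(s,[[c[0]+x*np.cos(q)-y*np.sin(q),c[1]+x*np.sin(q)+y*np.cos(q),z] for x,y,z in L]); return ((w-[195,165])*4+[380,0]).round(0).tolist()
print('base',P((637.5,101.8),5.4,[(90,42,0),(-90,42,0),(90,-42,6),(-90,-42,6)]))
print('rim',P((637.5,101.8),5.4,[(76,41,50),(-76,30,50)]))
p=pose()[0]; q=np.deg2rad(5.4); c=p[:2]-1.2*np.array([np.cos(q),np.sin(q)])
print('cast',P(c,5.4,[(65,31,p[2]-9.5),(-65,20,p[2]-9.5),(65,31,p[2]+26.5),(-65,20,p[2]+26.5)]))
E
```

```text
at [639.  101.6  79.7] phi -84.6 tilt [0.0017 0.0002] q1,q6 [0.14 1.62] w 39.7 t 22.85
-> (637.5, 101.8, 22, -84.6) shift [-0.005 -0.001  0.192] turn [-0.    -0.001 -0.   ] rows>= 2.0
base [[436.0, 372.0], [694.0, 347.0], [433.0, 295.0], [679.0, 271.0]]
rim [[450.0, 311.0], [670.0, 281.0]]
cast [[463.0, 277.0], [651.0, 250.0], [458.0, 233.0], [649.0, 206.0]]
```

View pics/f2.png

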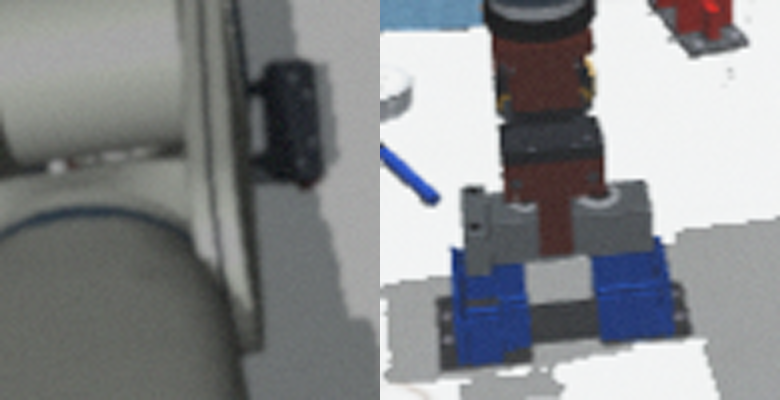

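The side view shows the casting's corners at (465,275) and (652,250), as predicted. The nest base also matches within about 1 mm, so I'll lower it slowly.

Request:
step_arm:
  deltas:
    - [[-0.002, 0, 0.02], [0, 0, 0], -1]
    - [[-0.002, 0, 0.04], [0, 0, 0], -1]
    - [[-0.002, 0, 0.055], [0, 0, 0], -1]
    - [[-0.002, 0, 0.065], [0, 0, 0], -1]
    - [[-0.002, 0, 0.075], [0, 0, 0], -1]
    - [[-0.002, 0, 0.085], [0, 0, 0], -1]
    - [[-0.002, 0, 0.095], [0, 0, 0], -1]
    - [[-0.002, 0, 0.105], [0, 0, 0], -1]
    - [[-0.002, 0, 0.11], [0, 0, 0], -1]
    - [[-0.002, 0, 0.11], [0, 0, 0], -1]

```text
t: 23.68
ee_pos: [637.5, 101.7, 45.2]
orientation: [3.138, 0.147, -0.001]
ft_force: [-0.3, 0.2, -3.5]
width: 39.4
grasp_force: 30.0
```

Entered without contact. Continuing.

Request:
step_arm:
  deltas:
    - [[0, 0, 0.015], [0, 0, 0], -1]
    - [[0, 0, 0.03], [0, 0, 0], -1]
    - [[0, 0, 0.045], [0, 0, 0], -1]
    - [[0, 0, 0.06], [0, 0, 0], -1]
    - [[0, 0, 0.07], [0, 0, 0], -1]
    - [[0, 0, 0.08], [0, 0, 0], -1]
    - [[0, 0, 0.088], [0, 0, 0], -1]
    - [[0, 0, 0.093], [0, 0, 0], -1]
    - [[0, 0, 0.096], [0, 0, 0], -1]
    - [[0, 0, 0.098], [0, 0, 0], -1]
    - [[0, 0, 0.098], [0, 0, 0], -1]
    - [[0, 0, 0.098], [0, 0, 0], -1]

```text
t: 24.68
ee_pos: [637.8, 101.7, 16.4]
orientation: [3.138, 0.147, 0.0]
ft_force: [-0.1, 1.1, -3.2]
width: 39.8
grasp_force: 30.0
```

Request:
step_arm:
  deltas:
    - [[0, 0, 0.001], [0, 0, 0], -1]
    - [[0, 0, 0.002], [0, 0, 0], -1]
    - [[0, 0, 0.003], [0, 0, 0], -1]
    - [[0, 0, 0.003], [0, 0, 0], -1]
    - [[0, 0, 0.003], [0, 0, 0], -1]

```text
t: 25.1
ee_pos: [637.9, 101.7, 15.8]
orientation: [-3.138, -0.147, -0.001]
ft_force: [-2.0, 0.8, 2.3]
width: 39.7
grasp_force: 30.0
```

Seated. I'll release, rise, and back off to the left so the top camera can see.

Request:
step_arm:
  deltas:
    - [[0, 0, 0], [0, 0, 0], -0.5]
    - [[0, 0, 0], [0, 0, 0], 0]
    - [[0, 0, 0], [0, 0, 0], 1]
    - [[0, 0, 0], [0, 0, 0], 1]
    - [[0, 0, 0], [0, 0, 0], 1]
    - [[0, 0, 0], [0, 0, 0], 1]
    - [[0, 0, 0], [0, 0, 0], 1]
    - [[0, 0, 0], [0, 0, 0], 1]
    - [[0, 0, -0.05], [0, 0, 0], 1]
    - [[0, 0, -0.12], [0, 0, 0], 1]
    - [[0, 0, -0.22], [0, 0, 0], 1]
    - [[0, 0, -0.34], [0, 0, 0], 1]
    - [[0, 0, -0.46], [0, 0, 0], 1]
    - [[0, 0, -0.58], [0, 0, 0], 1]
    - [[0, 0, -0.68], [0, 0, 0], 1]
    - [[0, 0, -0.7], [0, 0, 0], 1]

```text
t: 26.43
ee_pos: [640.6, 102.1, 233.0]
orientation: [-3.137, -0.147, -0.016]
ft_force: [1.0, -0.2, 0.5]
width: 87.6
grasp_force: 0.0
```

Request:
step_arm:
  deltas:
    - [[-0.3, 0.9, 0], [0, 0, 0], 1]
    - [[-0.3, 0.9, 0], [0, 0, 0], 1]
    - [[-0.3, 0.9, 0], [0, 0, 0], 1]
    - [[-0.3, 0.9, 0], [0, 0, 0], 1]
    - [[-0.3, 0.9, 0], [0, 0, 0], 1]
    - [[-0.3, 0.9, 0], [0, 0, 0], 1]
    - [[-0.3, 0.9, 0], [0, 0, 0], 1]
    - [[-0.3, 0.9, 0], [0, 0, 0], 1]
    - [[-0.3, 0.9, 0], [0, 0, 0], 1]
    - [[-0.3, 0.9, 0], [0, 0, 0], 1]

```text
t: 27.27
ee_pos: [573.2, -175.2, 225.5]
orientation: [-3.138, -0.146, 0.0]
ft_force: [-0.0, -0.1, -0.7]
width: 87.6
grasp_force: 0.0
```

```bash
python3 - <<'E'
from p import *
s=grab('side'); t=grab('top'); print(get_obs()['t'])
a=cv2.resize(t['pixels'][130:255,135:265],None,fx=3,fy=3,interpolation=cv2.INTER_CUBIC); b=cv2.resize(s['pixels'][210:335,195:328],None,fx=3,fy=3,interpolation=cv2.INTER_CUBIC)
cv2.imwrite('pics/end.png',cv2.cvtColor(np.hstack([a,b]),cv2.COLOR_RGB2BGR))
E
```

```text
27.3667
```

View pics/end.png

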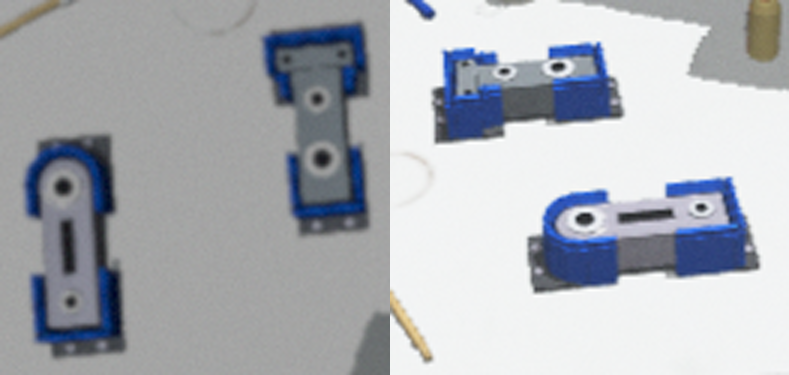

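Both castings lie flat inside their pockets, and the gripper is clear at a standstill. Handing in.

```bash
python3 -c "
from workcell import *
print(close_job())"
```

```text
the job is handed in; nothing more can be done
None
```

I placed both castings flat in their matching nests, with the flanged one regripped on the bench, and handed the job in at about 27 s; the hand-in returned no verdict.

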